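# Press the carved inlays home in a chair rail

### The job

Three carved inlays stand proud of their tiles on the chair rail: press each one down with the fingertips until it is fully home, its rim flush with the tile, in this order: first the round rosette, then the square one, then the leaf. Press lightly, only enough to push each home (it takes a few newtons; 30 N would bruise the carving). Do not pull any of them up, and leave the gouge, finial, glue jar and sanding block where they are.

Things in the scene. Friction and masses are not known exactly. Their poses are not given: they have to be found in the camera images.
- rail: chair-back rail of brown wood lying flat on the bench, fixed (cannot move). 350 mm long straight part along its y plus a round scroll end at each end (466 mm overall), 116 mm wide along its x, 22 mm thick; origin at the centre of its underside on the bench, z up. On top sit three 90 mm square tiles in a row along its y at 108 mm pitch; the order of the three varies.
- rosette_tile: the 90 x 90 x 6 mm wooden tile that carries the rosette inlay, fixed on the rail, axes parallel to the rail's; origin at the centre of its underside, which is 22 mm above the bench (its face is 28 mm above the bench).
- rosette_top (a point): centre of the flat top of the boss of the ROUND inlay: 62 mm disc rim with eight petals round a 30 mm wide round flat boss. Pale wood, told apart only by shape. This is the spot to press; it stands 6 mm above the inlay's rim. Its height over the bench is 49 mm minus the joint value: about 42 to 46 mm at the start, about 35 mm when home with the rim flush with the tile face. Axes as the tile's.
- rosette (a joint): how far the rosette inlay is pushed straight down into its recess, m: 0.003 to 0.007 at the start (7 to 11 mm short of home), 0.0142 = fully home, its stop, rim flush with the tile face (within 1 mm). Tight sliding fit: moves at 4 to 6 N of push and stays where left. Once home it sits on a cork pad that gives 1 mm more per 8 N (not counted here), up to 4 mm, and recovers.
- square_tile: the 90 x 90 x 6 mm wooden tile that carries the square inlay, fixed on the rail, axes parallel to the rail's; origin at the centre of its underside, which is 22 mm above the bench (its face is 28 mm above the bench).
- square_top (a point): centre of the flat top of the boss of the SQUARE inlay: 52 mm square stepped block with a 29 mm square flat boss on top. Pale wood, told apart only by shape. This is the spot to press; it stands 6 mm above the inlay's rim. Its height over the bench is 49 mm minus the joint value: about 42 to 46 mm at the start, about 35 mm when home with the rim flush with the tile face. Axes as the tile's.
- square (a joint): how far the square inlay is pushed straight down into its recess, m: 0.003 to 0.007 at the start (7 to 11 mm short of home), 0.0142 = fully home, its stop, rim flush with the tile face (within 1 mm). Tight sliding fit: moves at 4 to 6 N of push and stays where left. Once home it sits on a cork pad that gives 1 mm more per 8 N (not counted here), up to 4 mm, and recovers.
- leaf_tile: the 90 x 90 x 6 mm wooden tile that carries the leaf inlay, fixed on the rail, axes parallel to the rail's; origin at the centre of its underside, which is 22 mm above the bench (its face is 28 mm above the bench).
- leaf_top (a point): centre of the flat top of the boss of the LEAF inlay: pointed oval 72 mm long (along its tile's x) and 38 mm wide with side veins and a 30 x 22 mm flat boss in the middle. Pale wood, told apart only by shape. This is the spot to press; it stands 6 mm above the inlay's rim. Its height over the bench is 49 mm minus the joint value: about 42 to 46 mm at the start, about 35 mm when home with the rim flush with the tile face. Axes as the tile's.
- leaf (a joint): how far the leaf inlay is pushed straight down into its recess, m: 0.003 to 0.007 at the start (7 to 11 mm short of home), 0.0142 = fully home, its stop, rim flush with the tile face (within 1 mm). Tight sliding fit: moves at 4 to 6 N of push and stays where left. Once home it sits on a cork pad that gives 1 mm more per 8 N (not counted here), up to 4 mm, and recovers.
- gouge: loose carving gouge lying on the bench on the robot's side of the rail, roughly along the rail: 208 mm long along its x, 25 mm thick wooden handle (-x end), steel blade; origin on its underside about 75 mm from the handle's end. To be left alone.
- finial: loose turned wooden finial standing on the bench beyond the rail, 42 mm wide foot, 56 mm tall; origin at the centre of its underside. To be left alone.
- glue_jar: loose yellow jar of wood glue with white lid standing on the bench beyond the rail, 54 mm wide, 62 mm tall; origin at the centre of its underside. To be left alone.
- sanding_block: loose cork sanding block on the bench on the robot's side of the rail, 65 x 95 x 30 mm; origin at the centre of its underside. To be left alone.

How it is judged:
By the outcome, as a careful person would: the job done as asked, in the order asked, and still so for the second after the job is handed in, with the robot touching nothing.
It also fails if it takes over 51 s, if anything falls off the work surface, if the arm or the gripper's body presses on something with over 40 N, if the wrist force passes 120 N, or if a joint passes its speed limit or range.

### The arm

A 6-joint arm with a two-finger parallel gripper is mounted at the origin on the work surface. World frame = base frame: x ahead of the robot, y to its left, z up, the work surface at z = 0. Lengths are in m, angles in degrees, forces in N, time in s.
With the tool pointing down it reaches from about 0.35 to 0.875 m from the base axis. Payload 4.2 kg.
Tool frame: the origin (TCP) lies midway between the tips of the shut fingers; the grasp point (between the pads) lies 19 mm behind it; z points along the fingers, y is the line along which they close (so a half turn about z gives the same grasp; the last joint's range is limited). The gripper opens to 87 mm and grips with 3 to 60 N. Pads are 19 mm wide; open, the fingers measure 117 mm over their backs; the gripper's body (75 mm by 190 mm) begins 51 mm behind the grasp point.
Start: joints at [-51.303, 22.042, 0.453, 0, -68.411, -14.817], TCP at [0.253, -0.571, 0.223] pointing down, gripper open.
Joint ranges: [-179.83, 179.83], [-69.29, 118.12], [-61.27, 80.66], [-181.25, 117.63], [-171.15, -9.14], [-177.46, 177.46]. Speed limits (degrees/s): [159.86, 159.86, 180, 180, 180, 180].

### API

Orientations are given as a 3x3 rotation matrix whose columns are the frame's x, y, z axes.
In Python, from station import sense, capture, camera_params, finish_job gives the robot as it stands.
- The arm moves only by the tool drive_tool, never from a script. Its argument "rows" is a list of rows, each an object of numbers: "tx", "ty", "tz": the shift along the tool's x, y, z in cm; "ax", "ay", "az": the turn, a rotation vector about the tool's x, y, z in rad; "claw": the finger opening in cm, from 0 to 8.7. In form: [{"tx": .., "ty": .., "tz": .., "ax": .., "ay": .., "az": .., "claw": ..}, ...]. A call has 1 to 10 rows; each row shifts and turns the commanded pose from where the row before left it, along the tool's axes as they then stand; what a row does not reach is not made up. A row lasts 1/12 s, in which the tool goes at most 41.7 mm and 7.16 degrees, less where a joint would pass 70% of its speed; a pose out of reach is approached as far as the arm can. A call with a gripper value outside its range is refused whole. The fingers move at their own pace and stop on an object; the grip force is fixed at half the most. Time passes only in rows, so rows that do not move let the fingers close. It gives the time, the measured TCP pose, the force, the opening and the grip force at its end, in the units of the state.
- sense(): the state, without advancing time (a new reading comes with each control period).
- capture(name): name is "scene" or "top"; returns (picture, depth): 420x560x3 uint8, red, green, blue; 420x560 float32, m along the optical axis (not along the pixel's ray), 0 where there is no reading.
- camera_params(name): a dict with "intrinsics" (3x3 intrinsics, pixels), "R" (3x3) and "t" (3): a world point X has camera coordinates R X + t. Camera axes: x right, y down, z forward; pixel columns grow to the right and rows downward; lengths in m; the calibration is good to about 2 mm. A picture is of the moment at which its call begins. camera_params takes no time and is no camera call.
- finish_job(): hands the job in; it is judged then, once.
The state is a dict: "time_s": time; "joints": joint angles; "joint_velocities": joint speeds; "effort": joint torques, N m; "tcp_pos": TCP position; "ee_rot": TCP orientation; "wrist_force": force on the tool from outside, world axes, zero at the start; "moment": the same for the moment, N m; "gripper_width": opening from 0.0 (shut) to 1.0 (fully open); "gripper_force": force on a finger pad.
Only numpy, scipy, OpenCV 4.12 (cv2) and the standard library are available. Lean on these libraries where they do the work, as an engineer would, in place of code of your own. Each camera call takes 0.05 s, during which the arm holds its last target. There are 200 camera calls.

## Working session

There is one attempt and no reset: what is moved stays moved. The work goes in short steps, Python scripts to look and compute and a tool call to move; the robot and the scene stay as the last step left them, time stands still between calls to the robot, and variables do not carry over. Pictures are saved under pics/ and viewed, at most 10 in all, crops included, and the job is handed in when it is done.

Besides the shell and the picture viewer there is one more tool, called after "Request:" as a command line: name --argument value ..., lists and objects as JSON in quotes. drive_tool: Moves the arm, as the interface text tells. Its arguments: {"type":"object","properties":{"rows":{"type":"array"}},"required":["rows"]}

```bash
mkdir -p pics; python3 - <<'E'
from station import *
import cv2,numpy as np
for n in ("top","scene"):
    p,d=capture(n); cv2.imwrite(f"pics/{n}0.png",cv2.resize(p[:,:,::-1],(800,600)) if 0 else p[:,:,::-1]); np.save(f"{n}0.npy",d)
    c=camera_params(n); print(n,np.round(c["intrinsics"],1).tolist(),np.round(c["R"],3).tolist(),np.round(c["t"],3))
s=sense();print(s["ee_rot"],s["tcp_pos"],s["wrist_force"],s["time_s"])
E
```

```text
top [[396.2, 0.0, 288.3], [0.0, 396.2, 209.4], [0.0, 0.0, 1.0]] [[-0.166, -0.986, -0.004], [-0.959, 0.162, -0.231], [0.229, -0.035, -0.973]] [0.086 0.58  0.666]
scene [[407.7, 0.0, 278.2], [0.0, 407.7, 214.6], [0.0, 0.0, 1.0]] [[-0.154, 0.988, -0.011], [0.658, 0.094, -0.747], [-0.737, -0.122, -0.664]] [ 0.061 -0.333  1.123]
[[-9.14466129e-01 -4.04661520e-01 -8.67905789e-04]
 [-4.04662440e-01  9.14464492e-01  1.73278748e-03]
 [ 9.24766104e-05  1.93578433e-03 -9.99998122e-01]] [ 0.25282739 -0.57100298  0.22158457] [0.27814443 0.54592275 0.30416956] 0.1
```

View pics/top0.png

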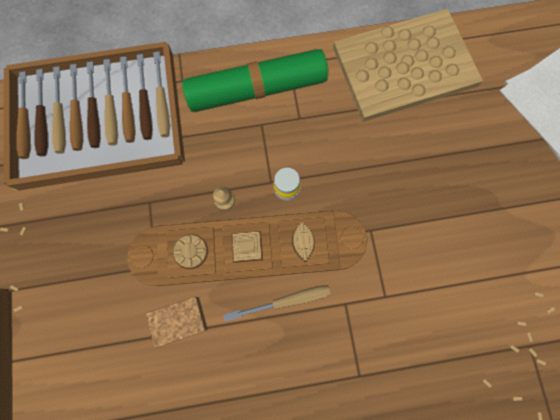

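The top view shows the rosette at about (190,251), the square at (247,246) and the leaf at (304,240). The gouge and sanding block are below the rail, and the finial and jar above it. I'll enlarge the rail for closer readings.

```bash
python3 - <<'E'
import cv2
p=cv2.imread("pics/top0.png")
cv2.imwrite("pics/crop0.png",cv2.resize(p[205:295,160:340],None,fx=4.4,fy=4.4,interpolation=cv2.INTER_CUBIC))
E
```

```text
(no output)
```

View pics/crop0.png

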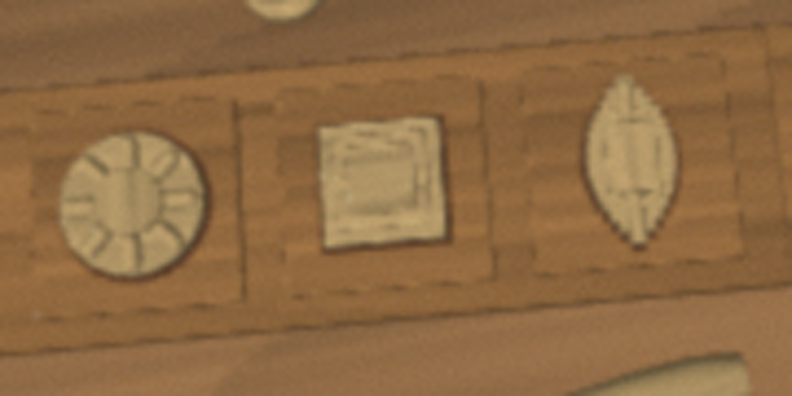

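In the crop, the boss centres are: rosette (131,200), square (378,184), leaf (632,157).

```bash
python3 - <<'E'
from station import *
import numpy as np
c=camera_params("top");K,R,t=[np.array(c[k]) for k in("intrinsics","R","t")]
d=np.load("top0.npy"); s=sense(); E=np.array(s["ee_rot"]);p=np.array(s["tcp_pos"])
P=[]
for n,u in dict(ros=(131,200),sq=(378,184),leaf=(632,157)).items():
    u=(np.array(u)+.5)/4.4-.5+[160,205]; i,j=np.round(u).astype(int)
    z=np.median(d[j-1:j+2,i-1:i+2]); ray=np.linalg.inv(K)@[*u,1]
    D=R.T@(ray*z-t); o=-R.T@t; r=R.T@ray; X=o+r*(0.044-o[2])/r[2]
    P.append(X);print(n,u,"depthXYZ",D.round(4),"planeXYZ",X.round(4),"tool shift cm",(E.T@(X-p)*100).round(2))
v=P[0]-P[2];print("pitch",np.linalg.norm(P[0]-P[1]),np.linalg.norm(P[1]-P[2]),"rail y dir deg",np.degrees(np.arctan2(-v[1],-v[0])), v)
print("tool x dir",np.degrees(np.arctan2(E[1,0],E[0,0])))
E
```

```text
ros [189.38636364 250.06818182] depthXYZ [0.5458 0.1833 0.0425] planeXYZ [0.5455 0.1829 0.044 ] tool shift cm [-57.27  57.07  17.86]
sq [245.52272727 246.43181818] depthXYZ [0.535  0.0785 0.0428] planeXYZ [0.5348 0.0784 0.044 ] tool shift cm [-52.06  47.94  17.85]
leaf [303.25       240.29545455] depthXYZ [ 0.5281 -0.0303  0.0446] planeXYZ [ 0.5282 -0.0303  0.044 ] tool shift cm [-47.06  38.26  17.83]
pitch 0.1051399062212214 0.10889819498470453 rail y dir deg -94.6392771918668 [0.01730813 0.2132907  0.        ]
tool x dir -156.13002424309724
```

Request:
drive_tool --rows '[{"tx": -2.86, "ty": 2.85, "claw": 0}, {"tx": -2.86, "ty": 2.85, "claw": 0}, {"tx": -2.86, "ty": 2.85, "claw": 0}, {"tx": -2.86, "ty": 2.85, "claw": 0}, {"tx": -2.86, "ty": 2.85, "claw": 0}, {"tx": -2.86, "ty": 2.85, "claw": 0}, {"tx": -2.86, "ty": 2.85, "claw": 0}, {"tx": -2.86, "ty": 2.85, "claw": 0}, {"tx": -2.86, "ty": 2.85, "claw": 0}, {"tx": -2.86, "ty": 2.85, "claw": 0}]'

```text
invalid input at $.rows[0]: expected keys tx, ty, tz, ax, ay, az, claw
```

Request:
drive_tool --rows '[{"tx": -2.86, "ty": 2.85, "claw": 0}, {"tx": -2.86, "ty": 2.85, "claw": 0}, {"tx": -2.86, "ty": 2.85, "claw": 0}, {"tx": -2.86, "ty": 2.85, "claw": 0}, {"tx": -2.86, "ty": 2.85, "claw": 0}, {"tx": -2.86, "ty": 2.85, "claw": 0}, {"tx": -2.86, "ty": 2.85, "claw": 0}, {"tx": -2.86, "ty": 2.85, "claw": 0}, {"tx": -2.86, "ty": 2.85, "claw": 0}, {"tx": -2.86, "ty": 2.85, "claw": 0}]'

```text
invalid input at $.rows[0]: expected keys tx, ty, tz, ax, ay, az, claw
```

Request:
drive_tool --rows '[{"az": -0.119, "tz": 1, "claw": 0}, {"az": -0.119, "tz": 1, "claw": 0}, {"az": -0.119, "tz": 1, "claw": 0}, {"az": -0.119, "tz": 1, "claw": 0}, {"az": -0.119, "tz": 1, "claw": 0}, {"az": -0.119, "tz": 1, "claw": 0}, {"az": -0.119, "tz": 1, "claw": 0}, {"az": -0.119, "tz": 1, "claw": 0}, {"az": -0.119, "tz": 1, "claw": 0}, {"claw": 0}]'

```text
invalid input at $.rows[0]: expected keys tx, ty, tz, ax, ay, az, claw
```

```bash
cat > h.py <<'E'
from station import *
import numpy as np
T=dict(ros=[.5456,.1831],sq=[.5352,.0785],leaf=[.5281,-.0303])
def go(n,z):
    s=sense();E=np.array(s["ee_rot"]);p=np.array(s["tcp_pos"])
    print(s["time_s"],p.round(4),"F",np.round(s["wrist_force"],2),"w",s["gripper_width"],"yaw_y",np.degrees(np.arctan2(E[1,1],E[0,1])).round(2),"tilt",E[:2,2].round(4),"q6",s["joints"][5])
    print("shift cm",(E.T@(np.array([*T[n],z])-p)*100).round(2))
E
python3 -c "from h import *;go('ros',.046)"
```

```text
0.1 [ 0.2528 -0.571   0.2216] F [0.28 0.55 0.3 ] w 0.9957905205386183 yaw_y 113.87 tilt [-0.0009  0.0017] q6 -14.818366480813088
shift cm [-57.29  57.08  17.66]
```

All keys are required in each row.

Request:
drive_tool --rows '[{"tx": -2.86, "ty": 2.85, "tz": 0, "ax": 0, "ay": 0, "az": 0, "claw": 0}, {"tx": -2.86, "ty": 2.85, "tz": 0, "ax": 0, "ay": 0, "az": 0, "claw": 0}, {"tx": -2.86, "ty": 2.85, "tz": 0, "ax": 0, "ay": 0, "az": 0, "claw": 0}, {"tx": -2.86, "ty": 2.85, "tz": 0, "ax": 0, "ay": 0, "az": 0, "claw": 0}, {"tx": -2.86, "ty": 2.85, "tz": 0, "ax": 0, "ay": 0, "az": 0, "claw": 0}, {"tx": -2.86, "ty": 2.85, "tz": 0, "ax": 0, "ay": 0, "az": 0, "claw": 0}, {"tx": -2.86, "ty": 2.85, "tz": 0, "ax": 0, "ay": 0, "az": 0, "claw": 0}, {"tx": -2.86, "ty": 2.85, "tz": 0, "ax": 0, "ay": 0, "az": 0, "claw": 0}, {"tx": -2.86, "ty": 2.85, "tz": 0, "ax": 0, "ay": 0, "az": 0, "claw": 0}, {"tx": -2.86, "ty": 2.85, "tz": 0, "ax": 0, "ay": 0, "az": 0, "claw": 0}]'

```text
time_s: 0.93
tcp_pos: [0.3991, -0.1931, 0.2225]
ee_rot: [[-0.914, -0.405, -0.0], [-0.405, 0.914, 0.0], [-0.0, 0.0, -1.0]]
wrist_force: [1.6, -0.1, 0.2]
gripper_width: 0.322
gripper_force: 0.0
```

Request:
drive_tool --rows '[{"tx": -2.86, "ty": 2.85, "tz": 0, "ax": 0, "ay": 0, "az": 0, "claw": 0}, {"tx": -2.86, "ty": 2.85, "tz": 0, "ax": 0, "ay": 0, "az": 0, "claw": 0}, {"tx": -2.86, "ty": 2.85, "tz": 0, "ax": 0, "ay": 0, "az": 0, "claw": 0}, {"tx": -2.86, "ty": 2.85, "tz": 0, "ax": 0, "ay": 0, "az": 0, "claw": 0}, {"tx": -2.86, "ty": 2.85, "tz": 0, "ax": 0, "ay": 0, "az": 0, "claw": 0}, {"tx": -2.86, "ty": 2.85, "tz": 0, "ax": 0, "ay": 0, "az": 0, "claw": 0}, {"tx": -2.86, "ty": 2.85, "tz": 0, "ax": 0, "ay": 0, "az": 0, "claw": 0}, {"tx": -2.86, "ty": 2.85, "tz": 0, "ax": 0, "ay": 0, "az": 0, "claw": 0}, {"tx": -2.86, "ty": 2.85, "tz": 0, "ax": 0, "ay": 0, "az": 0, "claw": 0}, {"tx": -2.86, "ty": 2.85, "tz": 0, "ax": 0, "ay": 0, "az": 0, "claw": 0}]'

```text
time_s: 1.77
tcp_pos: [0.5453, 0.1833, 0.2222]
ee_rot: [[-0.914, -0.405, -0.001], [-0.405, 0.914, -0.0], [0.001, 0.0, -1.0]]
wrist_force: [1.1, -0.4, 0.1]
gripper_width: 0.004
gripper_force: 0.0
```

Request:
drive_tool --rows '[{"tx": 0, "ty": 0, "tz": 1, "ax": 0, "ay": 0, "az": -0.119, "claw": 0}, {"tx": 0, "ty": 0, "tz": 1, "ax": 0, "ay": 0, "az": -0.119, "claw": 0}, {"tx": 0, "ty": 0, "tz": 1, "ax": 0, "ay": 0, "az": -0.119, "claw": 0}, {"tx": 0, "ty": 0, "tz": 1, "ax": 0, "ay": 0, "az": -0.119, "claw": 0}, {"tx": 0, "ty": 0, "tz": 1, "ax": 0, "ay": 0, "az": -0.119, "claw": 0}, {"tx": 0, "ty": 0, "tz": 1, "ax": 0, "ay": 0, "az": -0.119, "claw": 0}, {"tx": 0, "ty": 0, "tz": 1, "ax": 0, "ay": 0, "az": -0.119, "claw": 0}, {"tx": 0, "ty": 0, "tz": 1, "ax": 0, "ay": 0, "az": -0.119, "claw": 0}, {"tx": 0, "ty": 0, "tz": 1, "ax": 0, "ay": 0, "az": -0.119, "claw": 0}, {"tx": 0, "ty": 0, "tz": 0, "ax": 0, "ay": 0, "az": 0, "claw": 0}]'

```text
time_s: 2.6
tcp_pos: [0.5437, 0.1805, 0.13]
ee_rot: [[-0.082, -0.997, -0.005], [-0.997, 0.082, -0.002], [0.003, 0.005, -1.0]]
wrist_force: [-0.6, -0.2, -0.0]
gripper_width: 0.004
gripper_force: 0.0
```

```bash
python3 -c "from h import *;go('ros',.046)"
```

```text
2.6 [0.5437 0.1805 0.13  ] F [-0.58 -0.21 -0.  ] w 0.0036855348632167115 yaw_y 175.32 tilt [-0.0048 -0.0023] q6 -39.17878942563867
shift cm [-0.29 -0.21  8.4 ]
```

Request:
drive_tool --rows '[{"tx": -0.2, "ty": -0.2, "tz": 2, "ax": 0, "ay": 0, "az": 0, "claw": 0}, {"tx": 0, "ty": 0, "tz": 2, "ax": 0, "ay": 0, "az": 0, "claw": 0}, {"tx": 0, "ty": 0, "tz": 2, "ax": 0, "ay": 0, "az": 0, "claw": 0}, {"tx": 0, "ty": 0, "tz": 1.5, "ax": 0, "ay": 0, "az": 0, "claw": 0}, {"tx": 0, "ty": 0, "tz": 0, "ax": 0, "ay": 0, "az": 0, "claw": 0}, {"tx": 0, "ty": 0, "tz": 0, "ax": 0, "ay": 0, "az": 0, "claw": 0}, {"tx": 0, "ty": 0, "tz": 0, "ax": 0, "ay": 0, "az": 0, "claw": 0}]'

```text
time_s: 3.18
tcp_pos: [0.5483, 0.1836, 0.0588]
ee_rot: [[-0.084, -0.996, 0.002], [-0.996, 0.084, 0.001], [-0.001, -0.002, -1.0]]
wrist_force: [0.6, 0.1, 1.3]
gripper_width: 0.005
gripper_force: 0.0
```

```bash
python3 - <<'E'
from h import *
import cv2
go('ros',.046)
p,d=capture("scene");p=p[:,:,::-1]
c=camera_params("scene");q=np.array(c["intrinsics"])@(np.array(c["R"])@[.5456,.1831,.044]+c["t"]);u,v=(q[:2]/q[2]).astype(int);print(u,v)
cv2.imwrite("pics/s1.png",cv2.resize(p[v-75:v+45,u-110:u+50],None,fx=5,fy=5,interpolation=cv2.INTER_CUBIC))
E
```

```text
3.1833 [0.5483 0.1836 0.0588] F [0.6  0.11 1.35] w 0.005063208319663332 yaw_y 175.2 tilt [0.0018 0.0007] q6 -39.39466824519381
shift cm [0.07 0.27 1.27]
374 220
```

View pics/s1.png

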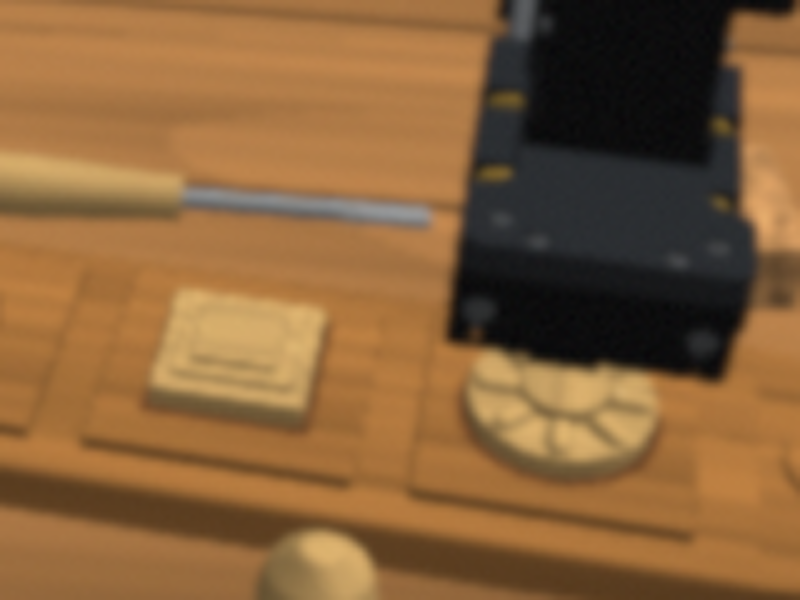

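The scene crop shows the shut gripper above the rosette at (560,400), with the fingers hidden behind its body. I'll correct the offset and approach in small steps.

Request:
drive_tool --rows '[{"tx": 0, "ty": 0, "tz": 0, "ax": 0, "ay": 0, "az": 0, "claw": 0}, {"tx": 0, "ty": 0, "tz": 0, "ax": 0, "ay": 0, "az": 0, "claw": 0}, {"tx": 0, "ty": 0, "tz": 0, "ax": 0, "ay": 0, "az": 0, "claw": 0}, {"tx": 0, "ty": 0, "tz": 0, "ax": 0, "ay": 0, "az": 0, "claw": 0}, {"tx": 0, "ty": 0, "tz": 0, "ax": 0, "ay": 0, "az": 0, "claw": 0}]'

```text
time_s: 3.65
tcp_pos: [0.5475, 0.1832, 0.0578]
ee_rot: [[-0.083, -0.997, 0.0], [-0.997, 0.083, 0.0], [-0.0, -0.0, -1.0]]
wrist_force: [0.2, 0.5, 0.3]
gripper_width: 0.008
gripper_force: 0.0
```

```bash
python3 -c "from h import *;go('ros',.046)"
```

```text
3.65 [0.5475 0.1832 0.0578] F [0.23 0.51 0.25] w 0.007511238735651169 yaw_y 175.24 tilt [0.0003 0.0002] q6 -39.32600171511966
shift cm [0.02 0.19 1.18]
```

Request:
drive_tool --rows '[{"tx": 0, "ty": 0.2, "tz": 0.5, "ax": 0, "ay": 0, "az": 0, "claw": 0}, {"tx": 0, "ty": 0, "tz": 0.5, "ax": 0, "ay": 0, "az": 0, "claw": 0}, {"tx": 0, "ty": 0, "tz": 0.2, "ax": 0, "ay": 0, "az": 0, "claw": 0}, {"tx": 0, "ty": 0, "tz": 0.2, "ax": 0, "ay": 0, "az": 0, "claw": 0}, {"tx": 0, "ty": 0, "tz": 0.2, "ax": 0, "ay": 0, "az": 0, "claw": 0}, {"tx": 0, "ty": 0, "tz": 0.2, "ax": 0, "ay": 0, "az": 0, "claw": 0}, {"tx": 0, "ty": 0, "tz": 0, "ax": 0, "ay": 0, "az": 0, "claw": 0}, {"tx": 0, "ty": 0, "tz": 0, "ax": 0, "ay": 0, "az": 0, "claw": 0}]'

```text
time_s: 4.32
tcp_pos: [0.5455, 0.1833, 0.0395]
ee_rot: [[-0.083, -0.997, 0.0], [-0.997, 0.083, 0.0], [-0.0, -0.0, -1.0]]
wrist_force: [-0.4, -0.6, 0.3]
gripper_width: 0.002
gripper_force: 0.3
```

```bash
python3 -c "from h import *;go('ros',.0348)"
```

```text
4.3167 [0.5455 0.1833 0.0395] F [-0.45 -0.56  0.33] w 0.0024281835709974815 yaw_y 175.24 tilt [0.0001 0.0001] q6 -39.45386190310779
shift cm [ 0.02 -0.01  0.47]
```

Request:
drive_tool --rows '[{"tx": 0, "ty": 0, "tz": 0.1, "ax": 0, "ay": 0, "az": 0, "claw": 0}, {"tx": 0, "ty": 0, "tz": 0.1, "ax": 0, "ay": 0, "az": 0, "claw": 0}]'

```text
time_s: 4.48
tcp_pos: [0.5458, 0.1834, 0.0379]
ee_rot: [[-0.083, -0.997, 0.001], [-0.997, 0.083, 0.0], [-0.0, -0.001, -1.0]]
wrist_force: [-2.0, -1.2, 3.1]
gripper_width: 0.0
gripper_force: 1.7
```

Request:
drive_tool --rows '[{"tx": 0, "ty": 0, "tz": 0.1, "ax": 0, "ay": 0, "az": 0, "claw": 0}, {"tx": 0, "ty": 0, "tz": 0.1, "ax": 0, "ay": 0, "az": 0, "claw": 0}]'

```text
time_s: 4.65
tcp_pos: [0.5458, 0.1834, 0.0357]
ee_rot: [[-0.083, -0.997, 0.001], [-0.997, 0.083, 0.0], [-0.0, -0.001, -1.0]]
wrist_force: [-1.2, -0.1, 3.2]
gripper_width: 0.006
gripper_force: 1.7
```

Request:
drive_tool --rows '[{"tx": 0, "ty": 0, "tz": 0, "ax": 0, "ay": 0, "az": 0, "claw": 0}]'

```text
time_s: 4.73
tcp_pos: [0.5458, 0.1834, 0.0356]
ee_rot: [[-0.083, -0.997, 0.001], [-0.997, 0.083, 0.0], [-0.0, -0.001, -1.0]]
wrist_force: [-0.4, -0.4, 3.4]
gripper_width: 0.005
gripper_force: 1.5
```

Request:
drive_tool --rows '[{"tx": 0, "ty": 0, "tz": 0.1, "ax": 0, "ay": 0, "az": 0, "claw": 0}, {"tx": 0, "ty": 0, "tz": 0, "ax": 0, "ay": 0, "az": 0, "claw": 0}]'

```text
time_s: 4.9
tcp_pos: [0.5457, 0.1834, 0.0346]
ee_rot: [[-0.083, -0.997, 0.001], [-0.997, 0.083, 0.0], [-0.0, -0.001, -1.0]]
wrist_force: [-1.0, -0.3, 3.4]
gripper_width: 0.002
gripper_force: 1.9
```

Request:
drive_tool --rows '[{"tx": 0, "ty": 0, "tz": 0.05, "ax": 0, "ay": 0, "az": 0, "claw": 0}, {"tx": 0, "ty": 0, "tz": 0, "ax": 0, "ay": 0, "az": 0, "claw": 0}]'

```text
time_s: 5.07
tcp_pos: [0.5458, 0.1834, 0.0344]
ee_rot: [[-0.083, -0.997, 0.001], [-0.997, 0.083, 0.0], [-0.0, -0.001, -1.0]]
wrist_force: [-0.8, -0.8, 4.4]
gripper_width: 0.006
gripper_force: 2.7
```

Request:
drive_tool --rows '[{"tx": 0, "ty": 0, "tz": 0.05, "ax": 0, "ay": 0, "az": 0, "claw": 0}, {"tx": 0, "ty": 0, "tz": 0, "ax": 0, "ay": 0, "az": 0, "claw": 0}]'

```text
time_s: 5.23
tcp_pos: [0.5458, 0.1834, 0.0342]
ee_rot: [[-0.083, -0.997, 0.001], [-0.997, 0.083, 0.0], [-0.0, -0.001, -1.0]]
wrist_force: [-0.7, -0.2, 7.0]
gripper_width: 0.004
gripper_force: 3.4
```

Request:
drive_tool --rows '[{"tx": 0, "ty": 0, "tz": 0.1, "ax": 0, "ay": 0, "az": 0, "claw": 0}, {"tx": 0, "ty": 0, "tz": 0, "ax": 0, "ay": 0, "az": 0, "claw": 0}]'

```text
time_s: 5.4
tcp_pos: [0.5458, 0.1834, 0.0337]
ee_rot: [[-0.082, -0.997, 0.001], [-0.997, 0.082, -0.0], [-0.0, -0.001, -1.0]]
wrist_force: [-2.2, -0.8, 9.7]
gripper_width: 0.005
gripper_force: 5.1
```

Request:
drive_tool --rows '[{"tx": 0, "ty": 0, "tz": 0.06, "ax": 0, "ay": 0, "az": 0, "claw": 0}, {"tx": 0, "ty": 0, "tz": 0, "ax": 0, "ay": 0, "az": 0, "claw": 0}]'

```text
time_s: 5.57
tcp_pos: [0.5459, 0.1834, 0.0335]
ee_rot: [[-0.082, -0.997, 0.001], [-0.997, 0.082, 0.0], [-0.0, -0.001, -1.0]]
wrist_force: [-3.1, -0.6, 12.1]
gripper_width: -0.001
gripper_force: 6.0
```

Rosette is home: the force rises on the cork and the boss is at 34–35 mm. Next I lift and go to the square.

Request:
drive_tool --rows '[{"tx": 0, "ty": 0, "tz": -1, "ax": 0, "ay": 0, "az": 0, "claw": 0}, {"tx": 0, "ty": 0, "tz": -1.5, "ax": 0, "ay": 0, "az": 0, "claw": 0}, {"tx": 2.5, "ty": 0, "tz": 0, "ax": 0, "ay": 0, "az": 0, "claw": 0}, {"tx": 2.5, "ty": 0.1, "tz": 0, "ax": 0, "ay": 0, "az": 0, "claw": 0}, {"tx": 2.5, "ty": 0, "tz": 0, "ax": 0, "ay": 0, "az": 0, "claw": 0}, {"tx": 2, "ty": 0, "tz": 0, "ax": 0, "ay": 0, "az": 0, "claw": 0}, {"tx": 1, "ty": 0, "tz": 0, "ax": 0, "ay": 0, "az": 0, "claw": 0}, {"tx": 0, "ty": 0, "tz": 0, "ax": 0, "ay": 0, "az": 0, "claw": 0}, {"tx": 0, "ty": 0, "tz": 0, "ax": 0, "ay": 0, "az": 0, "claw": 0}, {"tx": 0, "ty": 0, "tz": 0, "ax": 0, "ay": 0, "az": 0, "claw": 0}]'

```text
time_s: 6.4
tcp_pos: [0.5363, 0.0796, 0.057]
ee_rot: [[-0.082, -0.997, 0.001], [-0.997, 0.082, 0.0], [-0.0, -0.001, -1.0]]
wrist_force: [0.5, 0.5, -0.2]
gripper_width: 0.003
gripper_force: 0.0
```

```bash
python3 -c "from h import *;go('sq',.046)"
```

```text
6.4 [0.5363 0.0796 0.057 ] F [ 0.49  0.53 -0.19] w 0.002862304382690481 yaw_y 175.28 tilt [0.0008 0.0003] q6 -30.3073576572255
shift cm [0.12 0.1  1.1 ]
```

Request:
drive_tool --rows '[{"tx": 0.2, "ty": 0, "tz": 0.5, "ax": 0, "ay": 0, "az": 0, "claw": 0}, {"tx": 0, "ty": 0, "tz": 0.4, "ax": 0, "ay": 0, "az": 0, "claw": 0}, {"tx": 0, "ty": 0, "tz": 0.2, "ax": 0, "ay": 0, "az": 0, "claw": 0}, {"tx": 0, "ty": 0, "tz": 0.2, "ax": 0, "ay": 0, "az": 0, "claw": 0}, {"tx": 0, "ty": 0, "tz": 0.2, "ax": 0, "ay": 0, "az": 0, "claw": 0}, {"tx": 0, "ty": 0, "tz": 0.2, "ax": 0, "ay": 0, "az": 0, "claw": 0}, {"tx": 0, "ty": 0, "tz": 0, "ax": 0, "ay": 0, "az": 0, "claw": 0}]'

```text
time_s: 6.98
tcp_pos: [0.5355, 0.077, 0.0398]
ee_rot: [[-0.083, -0.997, -0.0], [-0.997, 0.083, 0.0], [-0.0, 0.0, -1.0]]
wrist_force: [-1.4, 0.8, 2.3]
gripper_width: 0.005
gripper_force: 0.9
```

Request:
drive_tool --rows '[{"tx": 0, "ty": 0, "tz": 0.2, "ax": 0, "ay": 0, "az": 0, "claw": 0}, {"tx": 0, "ty": 0, "tz": 0.1, "ax": 0, "ay": 0, "az": 0, "claw": 0}, {"tx": 0, "ty": 0, "tz": 0, "ax": 0, "ay": 0, "az": 0, "claw": 0}]'

```text
time_s: 7.23
tcp_pos: [0.5357, 0.0769, 0.0369]
ee_rot: [[-0.083, -0.997, 0.0], [-0.997, 0.083, 0.0], [-0.0, -0.0, -1.0]]
wrist_force: [-0.6, 1.4, 2.4]
gripper_width: 0.003
gripper_force: 1.3
```

Request:
drive_tool --rows '[{"tx": 0, "ty": 0, "tz": 0.1, "ax": 0, "ay": 0, "az": 0, "claw": 0}, {"tx": 0, "ty": 0, "tz": 0, "ax": 0, "ay": 0, "az": 0, "claw": 0}]'

```text
time_s: 7.4
tcp_pos: [0.5357, 0.0768, 0.0359]
ee_rot: [[-0.083, -0.997, 0.0], [-0.997, 0.083, 0.0], [-0.0, -0.0, -1.0]]
wrist_force: [-1.8, 2.4, 3.4]
gripper_width: 0.011
gripper_force: 1.5
```

Request:
drive_tool --rows '[{"tx": 0, "ty": 0, "tz": 0.1, "ax": 0, "ay": 0, "az": 0, "claw": 0}, {"tx": 0, "ty": 0, "tz": 0.05, "ax": 0, "ay": 0, "az": 0, "claw": 0}, {"tx": 0, "ty": 0, "tz": 0, "ax": 0, "ay": 0, "az": 0, "claw": 0}]'

```text
time_s: 7.65
tcp_pos: [0.5358, 0.0768, 0.0346]
ee_rot: [[-0.083, -0.997, 0.0], [-0.997, 0.083, 0.0], [-0.0, -0.0, -1.0]]
wrist_force: [-1.2, 1.4, 4.9]
gripper_width: 0.007
gripper_force: 2.1
```

Request:
drive_tool --rows '[{"tx": 0, "ty": 0, "tz": 0.1, "ax": 0, "ay": 0, "az": 0, "claw": 0}, {"tx": 0, "ty": 0, "tz": 0, "ax": 0, "ay": 0, "az": 0, "claw": 0}]'

```text
time_s: 7.82
tcp_pos: [0.5358, 0.0768, 0.034]
ee_rot: [[-0.083, -0.997, 0.0], [-0.997, 0.083, -0.0], [0.0, -0.0, -1.0]]
wrist_force: [-3.3, 2.5, 8.1]
gripper_width: 0.005
gripper_force: 4.0
```

Request:
drive_tool --rows '[{"tx": 0, "ty": 0, "tz": 0.08, "ax": 0, "ay": 0, "az": 0, "claw": 0}, {"tx": 0, "ty": 0, "tz": 0, "ax": 0, "ay": 0, "az": 0, "claw": 0}]'

```text
time_s: 7.98
tcp_pos: [0.5358, 0.0768, 0.0337]
ee_rot: [[-0.082, -0.997, 0.001], [-0.997, 0.082, -0.0], [0.0, -0.001, -1.0]]
wrist_force: [-4.8, 1.3, 10.8]
gripper_width: 0.006
gripper_force: 5.3
```

The square is home too. Next is the leaf.

Request:
drive_tool --rows '[{"tx": 0, "ty": 0, "tz": -1, "ax": 0, "ay": 0, "az": 0, "claw": 0}, {"tx": 0, "ty": 0, "tz": -1.5, "ax": 0, "ay": 0, "az": 0, "claw": 0}, {"tx": 2.5, "ty": 0, "tz": 0, "ax": 0, "ay": 0, "az": 0, "claw": 0}, {"tx": 2.5, "ty": -0.1, "tz": 0, "ax": 0, "ay": 0, "az": 0, "claw": 0}, {"tx": 2.5, "ty": 0, "tz": 0, "ax": 0, "ay": 0, "az": 0, "claw": 0}, {"tx": 2.2, "ty": 0, "tz": 0, "ax": 0, "ay": 0, "az": 0, "claw": 0}, {"tx": 1, "ty": 0, "tz": 0, "ax": 0, "ay": 0, "az": 0, "claw": 0}, {"tx": 0, "ty": 0, "tz": 0, "ax": 0, "ay": 0, "az": 0, "claw": 0}, {"tx": 0, "ty": 0, "tz": 0, "ax": 0, "ay": 0, "az": 0, "claw": 0}, {"tx": 0, "ty": 0, "tz": 0, "ax": 0, "ay": 0, "az": 0, "claw": 0}]'

```text
time_s: 8.82
tcp_pos: [0.5281, -0.0295, 0.0577]
ee_rot: [[-0.082, -0.997, 0.0], [-0.997, 0.082, 0.0], [-0.0, -0.0, -1.0]]
wrist_force: [-0.1, 0.6, -0.7]
gripper_width: 0.005
gripper_force: 0.0
```

```bash
python3 -c "from h import *;go('leaf',.046)"
```

```text
8.8167 [ 0.5281 -0.0295  0.0577] F [-0.09  0.65 -0.65] w 0.00452977857483945 yaw_y 175.27 tilt [0.0004 0.    ] q6 -19.12569908278415
shift cm [ 0.08 -0.01  1.17]
```

Request:
drive_tool --rows '[{"tx": 0.05, "ty": 0, "tz": 0.5, "ax": 0, "ay": 0, "az": 0, "claw": 0}, {"tx": 0, "ty": 0, "tz": 0.4, "ax": 0, "ay": 0, "az": 0, "claw": 0}, {"tx": 0, "ty": 0, "tz": 0.2, "ax": 0, "ay": 0, "az": 0, "claw": 0}, {"tx": 0, "ty": 0, "tz": 0.2, "ax": 0, "ay": 0, "az": 0, "claw": 0}, {"tx": 0, "ty": 0, "tz": 0.2, "ax": 0, "ay": 0, "az": 0, "claw": 0}, {"tx": 0, "ty": 0, "tz": 0.2, "ax": 0, "ay": 0, "az": 0, "claw": 0}, {"tx": 0, "ty": 0, "tz": 0, "ax": 0, "ay": 0, "az": 0, "claw": 0}]'

```text
time_s: 9.4
tcp_pos: [0.5276, -0.0302, 0.0404]
ee_rot: [[-0.083, -0.997, -0.0], [-0.997, 0.083, 0.0], [-0.0, 0.0, -1.0]]
wrist_force: [-1.0, 1.5, 1.4]
gripper_width: 0.001
gripper_force: 1.0
```

Request:
drive_tool --rows '[{"tx": 0, "ty": 0, "tz": 0.2, "ax": 0, "ay": 0, "az": 0, "claw": 0}, {"tx": 0, "ty": 0, "tz": 0.15, "ax": 0, "ay": 0, "az": 0, "claw": 0}, {"tx": 0, "ty": 0, "tz": 0, "ax": 0, "ay": 0, "az": 0, "claw": 0}]'

```text
time_s: 9.65
tcp_pos: [0.5278, -0.0304, 0.037]
ee_rot: [[-0.083, -0.997, 0.0], [-0.997, 0.083, 0.0], [-0.0, -0.0, -1.0]]
wrist_force: [-0.3, 1.0, 3.2]
gripper_width: 0.007
gripper_force: 1.3
```

Request:
drive_tool --rows '[{"tx": 0, "ty": 0, "tz": 0.1, "ax": 0, "ay": 0, "az": 0, "claw": 0}, {"tx": 0, "ty": 0, "tz": 0, "ax": 0, "ay": 0, "az": 0, "claw": 0}]'

```text
time_s: 9.82
tcp_pos: [0.5278, -0.0304, 0.0361]
ee_rot: [[-0.083, -0.997, 0.0], [-0.997, 0.083, 0.0], [-0.0, -0.0, -1.0]]
wrist_force: [-0.6, 2.0, 3.7]
gripper_width: 0.007
gripper_force: 1.4
```

Request:
drive_tool --rows '[{"tx": 0, "ty": 0, "tz": 0.1, "ax": 0, "ay": 0, "az": 0, "claw": 0}, {"tx": 0, "ty": 0, "tz": 0.07, "ax": 0, "ay": 0, "az": 0, "claw": 0}, {"tx": 0, "ty": 0, "tz": 0, "ax": 0, "ay": 0, "az": 0, "claw": 0}]'

```text
time_s: 10.07
tcp_pos: [0.5278, -0.0305, 0.0345]
ee_rot: [[-0.083, -0.997, 0.0], [-0.997, 0.083, -0.0], [-0.0, -0.0, -1.0]]
wrist_force: [-0.7, 1.4, 5.0]
gripper_width: 0.002
gripper_force: 2.2
```

Request:
drive_tool --rows '[{"tx": 0, "ty": 0, "tz": 0.1, "ax": 0, "ay": 0, "az": 0, "claw": 0}, {"tx": 0, "ty": 0, "tz": 0, "ax": 0, "ay": 0, "az": 0, "claw": 0}]'

```text
time_s: 10.23
tcp_pos: [0.5279, -0.0305, 0.034]
ee_rot: [[-0.082, -0.997, 0.0], [-0.997, 0.082, -0.0], [0.0, -0.0, -1.0]]
wrist_force: [-2.3, 2.2, 8.4]
gripper_width: -0.0
gripper_force: 4.0
```

Request:
drive_tool --rows '[{"tx": 0, "ty": 0, "tz": 0.08, "ax": 0, "ay": 0, "az": 0, "claw": 0}, {"tx": 0, "ty": 0, "tz": 0, "ax": 0, "ay": 0, "az": 0, "claw": 0}]'

```text
time_s: 10.4
tcp_pos: [0.5279, -0.0305, 0.0337]
ee_rot: [[-0.082, -0.997, 0.0], [-0.997, 0.082, -0.0], [0.0, -0.001, -1.0]]
wrist_force: [-3.7, 2.3, 10.2]
gripper_width: 0.004
gripper_force: 5.4
```

All three are home. I'll lift straight up, back off toward the robot's right, and check.

Request:
drive_tool --rows '[{"tx": 0, "ty": 0, "tz": -1, "ax": 0, "ay": 0, "az": 0, "claw": 0}, {"tx": 0, "ty": 0, "tz": -3, "ax": 0, "ay": 0, "az": 0, "claw": 0}, {"tx": 0, "ty": 0, "tz": -4, "ax": 0, "ay": 0, "az": 0, "claw": 0}, {"tx": 0, "ty": 0, "tz": -4, "ax": 0, "ay": 0, "az": 0, "claw": 0}, {"tx": 4, "ty": 0, "tz": 0, "ax": 0, "ay": 0, "az": 0, "claw": 0}, {"tx": 4, "ty": 0, "tz": 0, "ax": 0, "ay": 0, "az": 0, "claw": 0}, {"tx": 4, "ty": 0, "tz": 0, "ax": 0, "ay": 0, "az": 0, "claw": 0}, {"tx": 4, "ty": 0, "tz": 0, "ax": 0, "ay": 0, "az": 0, "claw": 0}, {"tx": 4, "ty": 0, "tz": 0, "ax": 0, "ay": 0, "az": 0, "claw": 0}, {"tx": 4, "ty": 0, "tz": 0, "ax": 0, "ay": 0, "az": 0, "claw": 0}]'

```text
time_s: 11.23
tcp_pos: [0.5071, -0.2717, 0.1528]
ee_rot: [[-0.083, -0.997, 0.0], [-0.997, 0.083, -0.0], [0.0, -0.0, -1.0]]
wrist_force: [-0.0, 0.1, -0.3]
gripper_width: 0.003
gripper_force: 0.0
```

Request:
drive_tool --rows '[{"tx": 3, "ty": 0, "tz": 0, "ax": 0, "ay": 0, "az": 0, "claw": 0}, {"tx": 0, "ty": 0, "tz": 0, "ax": 0, "ay": 0, "az": 0, "claw": 0}, {"tx": 0, "ty": 0, "tz": 0, "ax": 0, "ay": 0, "az": 0, "claw": 0}, {"tx": 0, "ty": 0, "tz": 0, "ax": 0, "ay": 0, "az": 0, "claw": 0}]'

```text
time_s: 11.57
tcp_pos: [0.5049, -0.2995, 0.1523]
ee_rot: [[-0.084, -0.996, -0.001], [-0.996, 0.084, 0.0], [-0.0, 0.001, -1.0]]
wrist_force: [-0.4, 0.6, 1.0]
gripper_width: 0.007
gripper_force: 0.0
```

```bash
python3 - <<'E'
from h import *
import cv2
c=camera_params("top");K,R,t=[np.array(c[k]) for k in("intrinsics","R","t")]
p,d=capture("top");cv2.imwrite("pics/top1.png",p[:,:,::-1])
for n,u in dict(ros=(189,250),sq=(246,246),leaf=(303,240)).items():
    i,j=u
    for q in (np.load("top0.npy"),d):
        print(n,(R.T@(np.linalg.inv(K)@[i,j,1]*np.median(q[j-2:j+3,i-2:i+3])-t)).round(4))
E
```

```text
ros [0.546  0.184  0.0425]
ros [0.5475 0.186  0.0339]
sq [0.5356 0.0775 0.0429]
sq [0.537  0.0782 0.0341]
leaf [ 0.5287 -0.0299  0.0451]
leaf [ 0.5303 -0.0306  0.034 ]
```

View pics/top1.png

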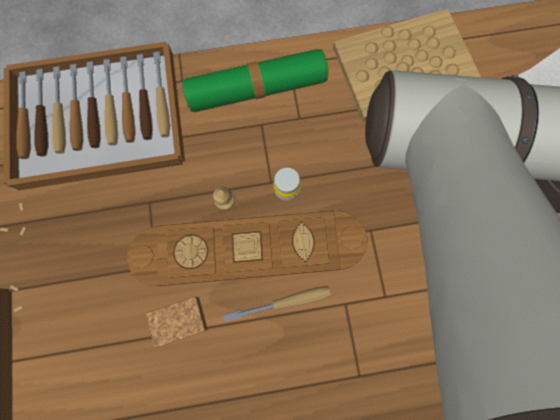

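The three bosses at (190,251), (247,246) and (303,241) now read the same height, about 34 mm. The finial, jar, gouge and block sit at the same pixels as before, and the arm is clear.

```bash
python3 -c "from station import *;print(finish_job())"
```

```text
the job is handed in; nothing more can be done
None
```

I pressed the rosette, square and leaf inlays home in that order. The highest force I read was about 12 N, the boss tops now all measure about 34 mm, the four loose items look unmoved, and I handed the job in at about 12 s.

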